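Lay out a stripped rear hub for reassembly

TASK

Lay out the stripped hub's parts for reassembly: in a straight row out from its drive end, in line with its axle bore, set the bearing, then the freehub body, then the end cap on the bench, upright as they are now, about 2 cm from each to the next, the hub included. Lay the axle beside the hub on the side away from the robot, parallel to it, middle by middle, about 4 cm clear of the flanges, and the lockring, lip down, centrally on top of the cassette. Leave the cassette, brake rotor, grease tub and spanner where they are.

Things in the scene. Friction and masses are not known exactly. Their poses are not given: they have to be found in the camera images.
- hub: Bare rear hub shell on its side in a wooden cradle, fixed. Origin on the bench under its middle, z up, x along the axle line (36 mm up) to the drive end: plain 46 mm boss, dark bore, end face at x=+42 mm. Brake end: thinner, splined, at x=-48. Flanges 58 mm dia at x=+21 and -28, tops 65 mm up; cradle 78 mm wide. x points to the robot's right (world -y, within 0.3 rad), +y away from it.
- bearing: Sealed bearing: plain flat steel ring with a black seal band between its rims, 35 mm outside, 17 mm bore, 10 mm high, lying flat. Origin: centre of its underside, z up.
- freehub: Freehub: upright splined aluminium cylinder standing on end, 40 mm high, 33 mm in diameter (36 mm over its splines), with a dark 35 mm collar, 5 mm high, at its foot. Origin: centre of its underside, z up.
- endcap: End cap: small aluminium top hat standing on its brim, 20 mm high; brim 28 mm in diameter and 6 mm high, neck 22 mm in diameter above it. Origin: centre of its underside, z up.
- axle: Hub axle: steel bar lying flat, 150 mm long, 17 mm in diameter, centre line 12 mm above the bench; it rests on two hexagonal shoulders (24 mm across flats, 10 mm long, 37 mm either side of its middle), which keep it from rolling. Origin: under its middle, at bench level; x along the bar (both ends alike), z up.
- lockring: Cassette lockring: bright pale ring with a radially notched top, lying flat, 10 mm high: a flange 40 mm in diameter and 6 mm thick above a lip 27 mm in diameter and 4 mm high; 22 mm hole. Origin: centre of the lip's underside, z up.
- cassette: Cassette: cone of eight steel sprockets, the biggest (118 mm) down, the smallest (54 mm over the teeth) on top. Its top face, 38 mm above the bench, is a flat 43 mm ring with a 33 mm bore 7 mm deep, into which the lockring's lip drops loosely, its flange resting on the face. Loose, 0.32 kg. Origin: centre of its underside, z up.
- rotor: Brake rotor: flat spoked steel disc, 140 mm in diameter, 4 to 6 mm thick, loose; not part of the job. Origin: centre of its underside.
- grease: Grease tub, white with a green lid, 64 mm in diameter, 52 mm high, loose; not part of the job. Origin: centre of its underside.
- spanner: Flat steel cone spanner with a blue grip, 200 mm long, 5 mm thick, lying flat, loose; not part of the job. Origin: middle of its underside, x along it.
Things that resemble listed ones, but are neither listed nor needed, are in the scene too. What is shaped like the lockring but orange is not meant.

How it is judged:
At the end, for the whole second after the job is handed in: Row gaps 20 +/- 12 mm (hub end, bearing, freehub, end cap), each upright and within 12 to 15 mm of the axle line; axle on the bench 58 to 98 mm from that line on the far side, mid within 20 mm, parallel to 0.2 rad; lockring on the cassette within 8 mm, level to 0.17 rad; all at rest (x of bearing in the frame of hub between 0.0675 and 0.0915 m and y of bearing in the frame of hub between -0.012 and 0.012 m and y of freehub in the frame of hub between -0.014 and 0.014 m and x of freehub in the frame of hub above 0.1 m and horizontal distance between bearing and freehub between 0.043 and 0.067 m and y of endcap in the frame of hub between -0.015 and 0.015 m and x of endcap in the frame of hub above 0.14 m and horizontal distance between freehub and endcap between 0.0395 and 0.0635 m and y of axle in the frame of hub between 0.058 and 0.098 m and x of axle in the frame of hub between -0.02 and 0.02 m and angle between the x axis of axle and the x axis of hub, either way round below 0.2 rad and height (world z) of axle below 0.006 m and horizontal distance between lockring and cassette below 0.008 m and z of lockring in the frame of cassette between 0.03 and 0.041 m and height (world z) of each of bearing, freehub, endcap below 0.005 m and angle between each of bearing, freehub, endcap, lockring's own z axis and vertical below 0.17 rad and linear speed of each of bearing, freehub, endcap, lockring, axle below 0.02 m/s); the robot touches nothing.
It fails at once if the cassette is shifted more than 2 cm (distance of cassette from where it was at the start of the episode above 0.02 m).
It fails at once if the brake rotor is shifted more than 2 cm (distance of rotor from where it was at the start of the episode above 0.02 m).
It fails at once if the grease tub is shifted more than 2 cm (distance of grease from where it was at the start of the episode above 0.02 m).
It fails at once if the cone spanner is shifted more than 2 cm (distance of spanner from where it was at the start of the episode above 0.02 m).
It also fails if it takes over 109 s, if anything falls off the work surface, if the arm or the gripper's body presses on something with over 40 N, if the wrist force passes 120 N, or if a joint passes its speed limit or range.

ROBOT

A 7-joint arm with a two-finger parallel gripper is mounted at the origin on the work surface. World frame = base frame: x ahead of the robot, y to its left, z up, the work surface at z = 0. Lengths are in m, angles in rad, forces in N, time in s.
With the tool pointing down it reaches from about 0.425 to 0.875 m from the base axis. Payload 8.4 kg.
Tool frame: the origin (TCP) lies midway between the tips of the shut fingers; the grasp point (between the pads) lies 19 mm behind it; z points along the fingers, y is the direction in which the jaws open and shut (so a half turn about z gives the same grasp; the last joint's range is limited). The gripper opens to 87 mm and grips with 3 to 60 N. Pads are 19 mm wide; open, the fingers measure 117 mm over their backs; the gripper's body (75 mm by 190 mm) begins 51 mm behind the grasp point.
Start: joints at [1.225, 0.333, 0.04, 1.465, -0.013, 1.343, -0.059], TCP at [0.159, -0.63, 0.223] pointing down, gripper open.
Joint ranges: [-2.58, 2.58], [-0.38, 2.09], [-1.3, 1.39], [0.25, 2.4], [-1.5, 4.64], [0.08, 2.09], [-2.65, 2.65]. Speed limits (rad/s): [2.22, 2.22, 2.79, 2.79, 3.14, 3.14, 3.14].

INTERFACE

Orientations are given as a unit quaternion [w, x, y, z].
In Python, from bench import observe, read_camera, camera_info, finish_job gives the robot as it stands.
- The arm moves only by the tool arm_command, never from a script. Its argument "series" is text: rows parted by semicolons, each of 7 numbers parted by spaces: the shift along the tool's x, y, z in mm, then the turn, a rotation vector about the tool's x, y, z in degrees, then the closure, from 0 (fully open) to 1 (shut). A call has exactly 10 rows; each row is the pose to reach, as a shift and turn from the pose commanded when the call began, along the tool's axes at that moment; what a row does not reach only later rows make up. A row lasts 1/8 s, in which the tool goes at most 62.5 mm and 10.7 degrees, less where a joint would pass 70% of its speed; a pose out of reach is approached as far as the arm can. A call with a gripper value outside its range is refused whole. The fingers move at their own pace and stop on an object; the grip force is fixed at half the most. Time passes only in rows, so rows that repeat a pose let the fingers close, or fill a call up. It gives the time, the measured TCP pose, the force and the opening at its end, in the units of the state.
- observe(): the state, without advancing time (a new reading comes with each control period).
- read_camera(name): name is "side" or "top" or "wrist"; returns the picture (480x640x3 uint8, blue, green, red); there is no depth.
- camera_info(name): a dict with "camera_matrix" (3x3 intrinsics, pixels), "k1" (the pictures are not rectified: a ray, as slopes to the right and down, at radius r is drawn at 1 + k1 r^2 times it, then the intrinsics apply), "rvec" (rotation vector, rad) and "tvec" (3), from world to camera coordinates, as OpenCV has them; the wrist camera has in their place "T_tool_cam" (4x4, takes a point from camera to tool coordinates, whose origin is the TCP and whose axes are the flange's). Camera axes: x right, y down, z forward; pixel columns grow to the right and rows downward; lengths in m; the calibration is good to about 2 mm. A picture is of the moment at which its call begins: read the wrist's pose just before it. camera_info takes no time and is no camera call.
- finish_job(): hands the job in, once; it reports no verdict.
The state is a dict: "time": time; "joint_pos": joint angles; "qvel": joint speeds; "effort": joint torques, N m; "tcp_pos": TCP position; "orientation": TCP orientation; "wrist_force": force on the tool from outside, world axes, zero at the start; "moment": the same for the moment, N m; "grip_width": finger opening in m.
Only numpy, scipy, OpenCV 4.12 (cv2) and the standard library are available. Lean on these libraries where they do the work, as an engineer would, in place of code of your own. Each camera call takes 0.05 s, during which the arm holds its last target. There are 200 camera calls.

## Working session

There is one attempt and no reset: what is moved stays moved. The work goes in short steps, Python scripts to look and compute and a tool call to move; the robot and the scene stay as the last step left them, time stands still between calls to the robot, and variables do not carry over. Pictures are saved under pics/ and viewed, about 12 in all and at most 16, crops included, and the job is handed in when it is done.

Besides the shell and the picture viewer there is one more tool, called in YAML: its name, and indented under it one key for each argument. arm_command: Moves the arm, as the interface text tells. Its arguments: {"type":"object","properties":{"series":{"type":"string"}},"required":["series"]}

```bash
ls; mkdir -p pics; cat > h.py <<'E'
import numpy as np, cv2
from scipy.spatial.transform import Rotation as R
from bench import observe, read_camera, camera_info, finish_job
def cam(name, st=None):
    c=camera_info(name); K=np.array(c["camera_matrix"]); k1=c["k1"]
    if name=="wrist":
        q=st["orientation"]; T=np.eye(4); T[:3,:3]=R.from_quat([q[1],q[2],q[3],q[0]]).as_matrix(); T[:3,3]=st["tcp_pos"]
        W=T@np.array(c["T_tool_cam"]); Rw=W[:3,:3]; o=W[:3,3]
    else:
        Rc=cv2.Rodrigues(np.array(c["rvec"],float))[0]; Rw=Rc.T; o=-Rc.T@np.array(c["tvec"],float).ravel()
    return K,k1,Rw,o
def ray(C,uv,z):
    K,k1,Rw,o=C
    p=cv2.undistortPoints(np.array([[uv]],float),K,np.array([k1,0,0,0.]))[0,0]
    d=Rw@np.array([p[0],p[1],1]); return o+d*(z-o[2])/d[2]
def proj(C,P):
    K,k1,Rw,o=C; rv=cv2.Rodrigues(Rw.T)[0]
    return cv2.projectPoints(np.array([P],float),rv,-Rw.T@o,K,np.array([k1,0,0,0.]))[0].ravel()
def snap(name,f):
    st=observe(); im=read_camera(name); cv2.imwrite("pics/"+f,im); return im,cam(name,st),st
E
python3 - <<'E'
from h import *
for n in ("top","side"):
    im,C,st=snap(n,n+"0.png"); print(n,C[3].round(3),C[2][:,2].round(3),C[0][0,0])
print(camera_info("wrist")["T_tool_cam"]); print(st)
E
```

```text
pics
top [0.35  0.004 1.214] [ 0.194 -0.007 -0.981] 611.4522217056804
side [0.181 0.727 0.887] [ 0.352 -0.618 -0.703] 563.2616506631149
[[ 2.29456534e-04 -9.62059700e-01 -2.72838928e-01  7.50915928e-02]
 [ 9.99999903e-01  3.23654692e-04 -3.00245367e-04  2.16945307e-05]
 [ 3.77159567e-04 -2.72838833e-01  9.62059681e-01 -1.62530580e-01]
 [ 0.00000000e+00  0.00000000e+00  0.00000000e+00  1.00000000e+00]]
{'time': 0.05, 'joint_pos': array([ 1.22482895,  0.33386245,  0.0398625 ,  1.46624463, -0.0134075 ,
        1.34329869, -0.05849859]), 'qvel': array([ 3.41285897e-04,  1.18281926e-05,  9.03880834e-05, -1.06446068e-04,
        1.18960923e-04, -2.18580922e-04, -4.31119262e-04]), 'effort': array([ 3.55779310e-03, -6.58433604e+01,  1.34062953e+00, -4.05119598e+01,
       -5.97754447e-02,  4.14413132e-02,  7.99821760e-05]), 'tcp_pos': array([ 0.15864611, -0.6298718 ,  0.22170347]), 'orientation': array([-7.60662348e-04,  9.92397986e-01,  1.23067616e-01, -1.41071466e-04]), 'wrist_force': array([-0.50868404, -0.41853675, -1.01398171]), 'moment': array([ 0.0047411 , -0.01134888,  0.02877672]), 'grip_width': 0.08678346600089336}
```

View pics/top0.png

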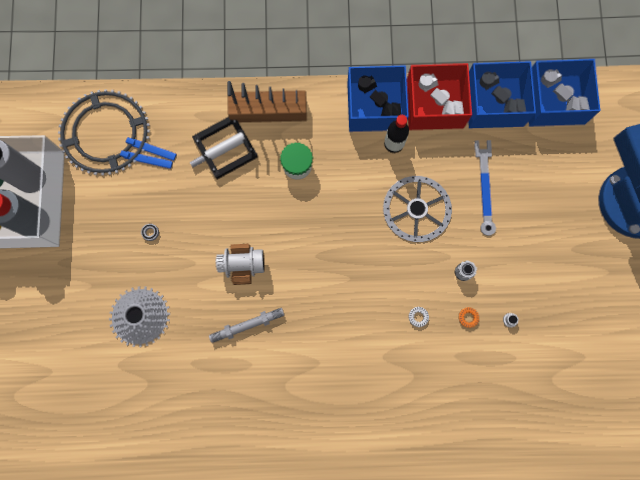

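View pics/side0.png

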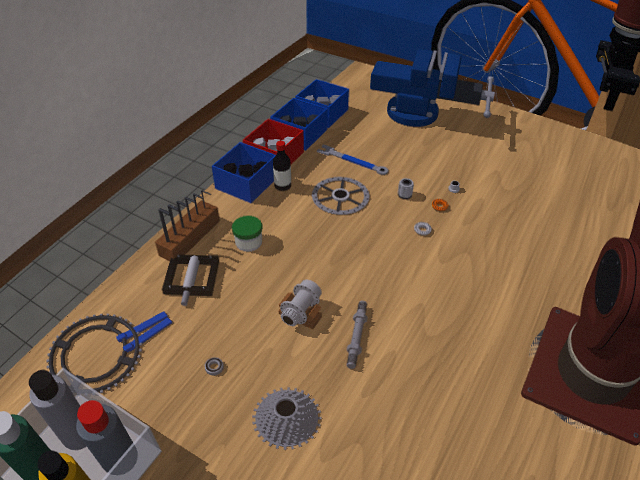

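The top view shows these candidates:
- Bearing: steel ring (150,233).
- Freehub (466,270) and end cap (512,320).
- Lockring: pale ring (419,317). The orange ring (469,318) is a decoy.
- Axle (247,325). The pedal (222,147) is a decoy.
- Hub (241,262), drive end to the right at (265,262), and cassette (139,315).

The red and orange things, chainring and tray are clutter. I'll measure these and check them in one close crop.

```bash
cat > m.py <<'E'
from h import *
T=cv2.imread("pics/top0.png"); C=cam("top"); S=cv2.imread("pics/side0.png"); D=cam("side")
def blob(im,c,r,sat=70):
    hsv=cv2.cvtColor(im,cv2.COLOR_BGR2HSV); m=(hsv[...,1]<sat).astype(np.uint8)
    w=np.zeros_like(m); cv2.circle(w,c,r,1,-1); m=cv2.morphologyEx(m*w,cv2.MORPH_CLOSE,np.ones((3,3)))
    cs=cv2.findContours(m,cv2.RETR_EXTERNAL,cv2.CHAIN_APPROX_NONE)[0]; return max(cs,key=cv2.contourArea)
if __name__=="__main__":
  for n,c,r,z,s,rs in [("bearing",(150,233),18,.005,(214,366),18),("freehub",(466,270),20,.02,(405,188),20),("endcap",(512,320),15,.01,(455,186),14),("lockring",(419,317),18,.007,(423,229),18),("cassette",(139,315),40,.015,(286,418),45),("axle",(247,325),50,.012,(358,335),50),("hub",(241,262),32,.036,(300,303),32)]:
    out=[]
    for im,cc,cen,rr in((T,C,c,r),(S,D,s,rs)):
        b=blob(im,cen,rr); x,y,w,h=cv2.boundingRect(b); cx,cy=x+(w-1)/2,y+(h-1)/2
        out.append(((x,y,w,h),ray(cc,(cx,cy),z).round(3)[:2]))
    print(n,out)
  b=blob(T,(247,325),50); print(cv2.minAreaRect(b))
crops=[cv2.resize(T[y-37:y+38,x-50:x+50],(400,300),interpolation=cv2.INTER_CUBIC) for x,y in((241,262),(150,233),(440,300),(485,295))]
cv2.imwrite("pics/crop1.png",np.vstack([np.hstack(crops[:2]),np.hstack(crops[2:])]))
E
python3 m.py
```

```text
bearing [((141, 224, 18, 17), array([0.622, 0.34 ])), ((205, 358, 19, 17), array([0.625, 0.341]))]
freehub [((455, 260, 22, 21), array([ 0.526, -0.287])), ((398, 178, 16, 21), array([ 0.528, -0.288]))]
endcap [((503, 313, 16, 15), array([ 0.427, -0.369])), ((448, 180, 12, 13), array([ 0.432, -0.369]))]
lockring [((409, 306, 20, 22), array([ 0.438, -0.192])), ((414, 222, 18, 13), array([ 0.441, -0.192]))]
cassette [((109, 286, 61, 61), array([0.454, 0.353])), ((252, 387, 69, 63), array([0.453, 0.365]))]
axle [((209, 308, 75, 35), array([0.43 , 0.146])), ((347, 301, 20, 68), array([0.432, 0.149]))]
hub [((215, 247, 49, 31), array([0.551, 0.157])), ((280, 279, 41, 47), array([0.555, 0.153]))]
((246.01882934570312, 324.8712158203125), (13.928182601928711, 78.53877258300781), 69.27444458007812)
```

View pics/crop1.png

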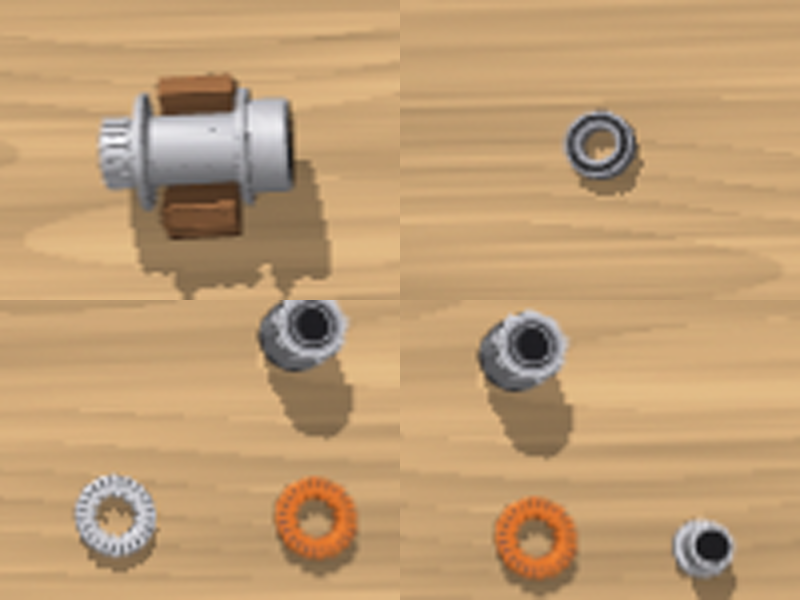

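Crops confirm the choices: the bearing has a black band and bore, the lockring is pale, the orange ring is excluded, and the end cap and freehub both stand upright. Next I'll work out the hub axis and plan the first reach (end cap).

```bash
cat > p.py <<'E'
from h import *
import sys
def plan(x,y,z,yaw):  # yaw: azimuth of tool x, deg
    st=observe(); q=st["orientation"]; r=R.from_quat([q[1],q[2],q[3],q[0]])
    a=np.radians(yaw); X=np.array([np.cos(a),np.sin(a),0]); Z=np.array([0,0,-1.]); t=R.from_matrix(np.c_[X,np.cross(Z,X),Z])
    print("t",round(st["time"],2),"tcp",st["tcp_pos"].round(4),"w",round(st["grip_width"],4),"shift",(r.inv().apply(np.array([x,y,z])-st["tcp_pos"])*1e3).round(1),"rot",np.degrees((r.inv()*t).as_rotvec()).round(1))
if __name__=="__main__": plan(*map(float,sys.argv[1:5]))
E
python3 - <<'E'
from m import *
f=lambda x,y:(191+(x+.5)/4-.5,225+(y+.5)/4-.5)
a=ray(C,f(115,154),.036);b=ray(C,f(270,144),.036);e0=ray(C,f(99,154),.036);e1=ray(C,f(291,143),.036)
d=(b-a)/np.linalg.norm(b-a);print(a,b,d,"az",np.degrees(np.arctan2(d[1],d[0])))
print(np.linalg.norm(e1-e0), e1-.042*d, e0+.048*d)
E
python3 p.py .430 -.369 .14 90
```

```text
[0.54985634 0.19483469 0.036     ] [0.55276918 0.11950956 0.036     ] [ 0.0386414  -0.99925314  0.        ] az -87.78545941862147
0.0933588084787776 [0.55136741 0.15124668 0.036     ] [0.55192129 0.15462691 0.036     ]
t 0.1 tcp [ 0.1586 -0.6299  0.2217] w 0.0867 shift [ 326.9 -186.6   82. ] rot [ -0.1  -0.  -75.9]
```

arm_command:
  series: "62 -37 16 0 0 -10 0; 124 -74 32 0 0 -20 0; 186 -111 48 0 0 -30 0; 248 -148 64 0 0 -40 0; 310 -180 80 0 0 -50 0; 327 -187 82 0 0 -60 0; 327 -187 82 0 0 -70 0; 327 -187 82 0 0 -78 0; 327 -187 82 0 0 -78 0; 327 -187 82 0 0 -78 0"

```text
time: 1.35
tcp_pos: [0.4298, -0.3693, 0.1404]
orientation: [-0.0, 0.695, 0.719, -0.0]
wrist_force: [-0.3, -0.3, 0.5]
grip_width: 0.0872
```

```bash
python3 - <<'E'
from h import *
im,C,st=snap("wrist","w1.png"); print(st["tcp_pos"],st["joint_pos"].round(2)); print(proj(C,(.430,-.369,.02)),proj(C,(.440,-.192,.01)))
E
python3 p.py .430 -.369 .009 92
```

```text
[ 0.42983042 -0.36929907  0.14040442] [ 0.93  0.25 -0.34  1.76  0.09  1.15  0.59]
[322.8328618  229.44157671] [347.96861097 -44.01607821]
t 1.4 tcp [ 0.4299 -0.3693  0.1405] w 0.0875 shift [3.000e-01 1.000e-01 1.315e+02] rot [-0. -0. -0.]
```

View pics/w1.png

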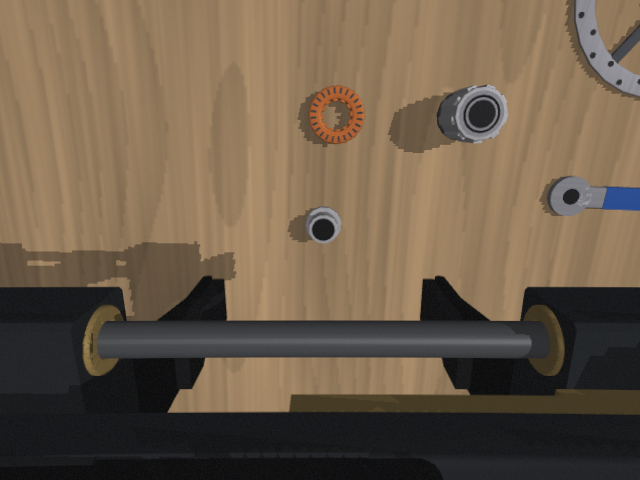

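The end cap's bore shows at (323,230), against a predicted (323,229). I'll descend and grip the neck.

arm_command:
  series: "0 0 50 0 0 0 0; 0 0 100 0 0 0 0; 0 0 125 0 0 0 0; 0 0 131 0 0 0 0; 0 0 131 0 0 0 0.5; 0 0 131 0 0 0 1; 0 0 131 0 0 0 1; 0 0 131 0 0 0 1; 0 0 131 0 0 0 1; 0 0 131 0 0 0 1"

```text
time: 2.65
tcp_pos: [0.4302, -0.3691, 0.0096]
orientation: [0.0, 0.694, 0.72, 0.0]
wrist_force: [-0.0, 0.0, -0.3]
grip_width: 0.0351
```

```bash
python3 p.py .5592 -.034 .14 92
```

```text
t 2.65 tcp [ 0.4302 -0.3691  0.0096] w 0.0351 shift [ 330.   141.4 -130.4] rot [0.  0.  0.1]
```

arm_command:
  series: "0 0 0 0 0 0 1; 0 0 0 0 0 0 1; 0 0 -40 0 0 0 1; 20 5 -95 0 0 0 1; 80 25 -130 0 0 0 1; 140 45 -150 0 0 0 1; 200 65 -170 0 0 0 1; 260 85 -190 0 0 0 1; 320 105 -190 0 0 0 1; 380 125 -190 0 0 0 1"

```text
time: 3.9
tcp_pos: [0.5353, -0.0038, 0.2]
orientation: [0.001, 0.694, 0.72, 0.0]
wrist_force: [0.3, 0.1, -1.0]
grip_width: 0.0206
```

arm_command:
  series: "40 10 0 0 0 0 1; 64 13 0 0 0 0 1; 64 13 0 0 0 0 1; 64 13 0 0 0 0 1; 64 13 0 0 0 0 1; 64 13 0 0 0 0 1; 64 13 0 0 0 0 1; 64 13 0 0 0 0 1; 64 13 0 0 0 0 1; 64 13 0 0 0 0 1"

```text
time: 5.15
tcp_pos: [0.5454, 0.0589, 0.1992]
orientation: [0.0, 0.694, 0.72, 0.0]
wrist_force: [0.4, -0.4, -1.4]
grip_width: 0.0206
```

```bash
python3 - <<'E'
from h import *
im,C,st=snap("wrist","w2.png"); print(st["tcp_pos"],st["grip_width"]); 
for p in ((.5536,.111,.036),(.550,.201,.036)): print(proj(C,p))
E
```

```text
[0.54540503 0.05885747 0.19917435] 0.020621734634850866
[335.18167722 154.19860902]
[335.98307965  29.80468131]
```

View pics/w2.png

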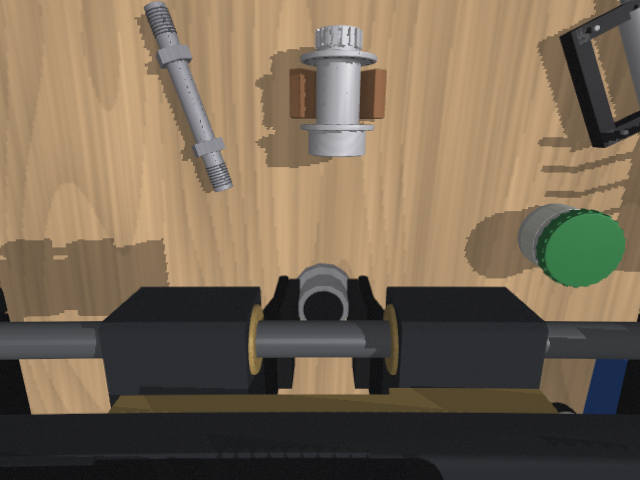

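The drive end shows at (337,154) and the brake end at (338,29), within 2 px of my estimate. The end cap is held upright.

```bash
python3 p.py .5602 -.0329 .011 92
```

```text
t 5.2 tcp [0.5454 0.0589 0.1992] w 0.0209 shift [-92.3  11.3 188.2] rot [ 0.  -0.   0.1]
```

arm_command:
  series: "-50 6 30 0 0 0 1; -92 11 80 0 0 0 1; -92 11 130 0 0 0 1; -92 11 170 0 0 0 1; -92 11 184 0 0 0 1; -92 11 189 0 0 0 1; -92 11 189 0 0 0 1; -92 11 189 0 0 0 0.5; -92 11 189 0 0 0 0.5; -92 11 189 0 0 0 0.5"

```text
time: 6.45
tcp_pos: [0.5601, -0.0327, 0.0107]
orientation: [0.0, 0.694, 0.72, 0.0]
wrist_force: [-0.1, 0.1, 0.5]
grip_width: 0.0404
```

```bash
python3 p.py .527 -.2875 .16 92
```

```text
t 6.45 tcp [ 0.5601 -0.0327  0.0107] w 0.0404 shift [-253.4  -42.5 -149.3] rot [0.  0.  0.1]
```

Next the freehub: lift straight up first, then go across and down.

arm_command:
  series: "0 0 -50 0 0 0 0.3; 0 0 -100 0 0 0 0; -55 -9 -110 0 0 0 0; -110 -18 -110 0 0 0 0; -165 -27 -110 0 0 0 0; -220 -36 -110 0 0 0 0; -253 -42 -110 0 0 0 0; -253 -42 -110 0 0 0 0; -253 -42 -110 0 0 0 0; -253 -42 -110 0 0 0 0"

```text
time: 7.7
tcp_pos: [0.5278, -0.2855, 0.1203]
orientation: [-0.0, 0.693, 0.721, 0.0]
wrist_force: [-0.6, 0.5, -0.5]
grip_width: 0.0867
```

```bash
python3 - <<'E'
from h import *
im,C,st=snap("wrist","w3.png"); print(st["tcp_pos"])
print(proj(C,(.527,-.2875,.04)))
g=cv2.cvtColor(im,cv2.COLOR_BGR2HSV); m=(g[...,2]<60).astype(np.uint8); m[275:]=0
for c in cv2.findContours(m,0,2)[0]:
    if cv2.contourArea(c)>60: print("dark",cv2.boundingRect(c),ray(C,np.array(cv2.minEnclosingCircle(c)[0]),.04).round(4))
E
python3 p.py .527 -.2875 .012 92
```

```text
[ 0.52782824 -0.28551542  0.12029394]
[321.01050085 248.68058893]
dark (304, 229, 35, 33) [ 0.527  -0.2851  0.04  ]
dark (560, 117, 25, 9) [ 0.6699 -0.2029  0.04  ]
dark (504, 92, 47, 48) [ 0.6442 -0.2019  0.04  ]
t 7.75 tcp [ 0.5278 -0.2857  0.1203] w 0.0868 shift [ -1.8  -0.9 108.3] rot [ 0.  -0.   0.3]
```

arm_command:
  series: "0 0 40 0 0 0 0.3; 0 0 80 0 0 0 0.3; 0 0 102 0 0 0 0.3; 0 0 108 0 0 0 0.3; 0 0 108 0 0 0 1; 0 0 108 0 0 0 1; 0 0 108 0 0 0 1; 0 0 108 0 0 0 1; 0 0 108 0 0 0 1; 0 0 108 0 0 0 1"

```text
time: 9.0
tcp_pos: [0.5277, -0.2874, 0.0129]
orientation: [0.0, 0.694, 0.72, 0.0]
wrist_force: [-1.6, 0.3, 5.7]
grip_width: 0.032
```

```bash
python3 p.py .5582 .0186 .013 92
```

```text
t 9.0 tcp [ 0.5277 -0.2874  0.0129] w 0.032 shift [ 3.046e+02  4.190e+01 -3.000e-01] rot [0.  0.  0.1]
```

arm_command:
  series: "0 0 -40 0 0 0 1; 10 2 -90 0 0 0 1; 70 10 -90 0 0 0 1; 130 18 -90 0 0 0 1; 190 26 -90 0 0 0 1; 250 34 -90 0 0 0 1; 304 42 -90 0 0 0 1; 304 42 -90 0 0 0 1; 304 42 -60 0 0 0 1; 304 42 -40 0 0 0 1"

```text
time: 10.25
tcp_pos: [0.5573, 0.0171, 0.0508]
orientation: [-0.0, 0.694, 0.72, -0.001]
wrist_force: [-0.0, -0.5, -1.1]
grip_width: 0.0322
```

```bash
python3 p.py .5582 .0186 .013 92
```

```text
t 10.25 tcp [0.5573 0.0171 0.0508] w 0.0322 shift [ 1.5  1.  37.8] rot [-0.1  0.   0.1]
```

arm_command:
  series: "0 0 20 0 0 0 1; 0 0 34 0 0 0 1; 0 0 39.5 0 0 0 1; 0 0 39.5 0 0 0 1; 0 0 39.5 0 0 0 0.4; 0 0 39.5 0 0 0 0.4; 0 0 39.5 0 0 0 0.4; 0 0 0 0 0 0 0.3; 0 0 -50 0 0 0 0; 0 0 -90 0 0 0 0"

```text
time: 11.5
tcp_pos: [0.5582, 0.0184, 0.1442]
orientation: [0.0, 0.694, 0.72, 0.0]
wrist_force: [1.1, -0.1, 0.7]
grip_width: 0.0732
```

```bash
python3 p.py .439 -.192 .12 92
```

```text
t 11.5 tcp [0.5582 0.0184 0.1442] w 0.0732 shift [-205.8 -127.    24. ] rot [0.1 0.  0.1]
```

arm_command:
  series: "-50 -30 10 0 0 0 0; -100 -61 24 0 0 0 0; -150 -92 24 0 0 0 0; -200 -124 24 0 0 0 0; -206 -127 24 0 0 0 0; -206 -127 24 0 0 0 0; -206 -127 24 0 0 0 0; -206 -127 24 0 0 0 0; -206 -127 24 0 0 0 0; -206 -127 24 0 0 0 0"

```text
time: 12.75
tcp_pos: [0.4389, -0.192, 0.1181]
orientation: [-0.0, 0.694, 0.72, 0.0]
wrist_force: [-0.0, 0.2, -0.8]
grip_width: 0.0872
```

```bash
python3 - <<'E'
from h import *
im,C,st=snap("wrist","w4.png"); print(st["tcp_pos"])
u,v=proj(C,(.439,-.192,.009)); print(u,v)
g=cv2.cvtColor(im,cv2.COLOR_BGR2HSV); m=(g[...,1]<60).astype(np.uint8)*(g[...,2]>130); w=np.zeros_like(m); cv2.circle(w,(int(u),int(v)),50,1,-1); m=m*w; m[285:]=0
c=max(cv2.findContours(m,0,2)[0],key=cv2.contourArea); x,y,w,h=cv2.boundingRect(c); print(x,y,w,h,ray(C,(x+w/2-.5,y+h/2-.5),.009))
E
python3 p.py .439 -.192 .003 92
```

```text
[ 0.43887109 -0.19198816  0.11809558]
322.7079681125328 233.88723216902548
298 205 55 53 [ 0.44054717 -0.18981082  0.009     ]
t 12.8 tcp [ 0.4388 -0.1921  0.1181] w 0.0869 shift [1.000e-01 2.000e-01 1.151e+02] rot [-0.  -0.   0.2]
```

arm_command:
  series: "1.5 1 45 0 0 0 0.3; 1.5 1 90 0 0 0 0.3; 1.5 1 109 0 0 0 0.3; 1.5 1 115 0 0 0 0.3; 1.5 1 115 0 0 0 0.3; 1.5 1 115 0 0 0 1; 1.5 1 115 0 0 0 1; 1.5 1 115 0 0 0 1; 1.5 1 115 0 0 0 1; 1.5 1 115 0 0 0 1"

```text
time: 14.05
tcp_pos: [0.44, -0.191, 0.0036]
orientation: [0.0, 0.694, 0.72, 0.0]
wrist_force: [-1.0, 0.5, 6.5]
grip_width: 0.0383
```

```bash
python3 p.py .45 .25 .2 92; python3 - <<'E'
from m import *
# cassette bore in the top and side views
for im,cc,(x0,y0) in((T,C,(135,315)),(S,D,(286,409))):
    p=im[y0-16:y0+17,x0-16:x0+17].max(2); m=(p<70).astype(np.uint8)
    for c in cv2.findContours(m,0,2)[0]:
        if cv2.contourArea(c)>20:
            x,y,w,h=cv2.boundingRect(c); print((x+x0-16,y+y0-16,w,h), ray(cc,(x+x0-16+(w-1)/2,y+y0-16+(h-1)/2),.038))
E
```

```text
t 14.05 tcp [ 0.44   -0.191   0.0036] w 0.0383 shift [ 440.2   26.5 -196.6] rot [0.  0.  0.1]
(126, 307, 16, 16) [0.45490261 0.35631691 0.038     ]
(276, 399, 20, 17) [0.45706489 0.35757768 0.038     ]
```

arm_command:
  series: "0 0 -50 0 0 0 1; 20 1 -110 0 0 0 1; 80 5 -150 0 0 0 1; 140 9 -150 0 0 0 1; 200 13 -150 0 0 0 1; 260 16 -150 0 0 0 1; 320 20 -150 0 0 0 1; 380 24 -150 0 0 0 1; 440 32 -150 0 0 0 1; 440 32 -150 0 0 0 1"

```text
time: 15.3
tcp_pos: [0.4537, 0.2556, 0.1531]
orientation: [-0.002, 0.691, 0.723, 0.001]
wrist_force: [0.3, 0.0, -1.1]
grip_width: 0.0379
```

arm_command:
  series: "0 0 0 0 0 0 1; 0 0 0 0 0 0 1; 0 0 0 0 0 0 1; 0 0 0 0 0 0 1; 0 0 0 0 0 0 1; 0 0 0 0 0 0 1; 0 0 0 0 0 0 1; 0 0 0 0 0 0 1; 0 0 0 0 0 0 1; 0 0 0 0 0 0 1"

```text
time: 16.55
tcp_pos: [0.4552, 0.2501, 0.1531]
orientation: [-0.0, 0.694, 0.72, 0.0]
wrist_force: [-0.3, -0.2, -0.2]
grip_width: 0.0383
```

```bash
python3 - <<'E'
from h import *
im,C,st=snap("wrist","w5.png"); print(st["tcp_pos"],proj(C,(.456,.357,.038)))
u,v=map(int,proj(C,(.456,.357,.038)))
p=im[v-30:v+31,u-30:u+31].max(2); m=(p<80).astype(np.uint8)
for c in cv2.findContours(m,0,2)[0]:
    if cv2.contourArea(c)>100:
        x,y,w,h=cv2.boundingRect(c); print((x+u-30,y+v-30,w,h), ray(C,(x+u-30+(w-1)/2,y+v-30+(h-1)/2),.038))
E
```

```text
[0.45519732 0.25013076 0.15314426] [329.88784625  73.12589923]
(307, 45, 50, 55) [0.45701839 0.35771344 0.038     ]
```

View pics/w5.png

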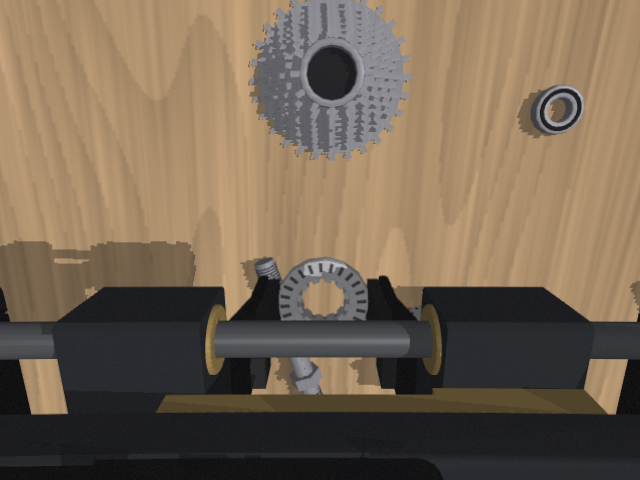

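The cassette bore is at (332,72), giving (.457,.3575), which agrees with the other views. The lockring is held level.

```bash
python3 p.py .4568 .3570 .0395 92
```

```text
t 16.6 tcp [0.4552 0.2501 0.1532] w 0.038 shift [106.7   5.6 113.7] rot [-0.  -0.   0.1]
```

arm_command:
  series: "50 3 0 0 0 0 1; 100 5.5 20 0 0 0 1; 106.5 5.5 55 0 0 0 1; 106.5 5.5 85 0 0 0 1; 106.5 5.5 98 0 0 0 1; 106.5 5.5 106 0 0 0 1; 106.5 5.5 112 0 0 0 1; 106.5 5.5 113.5 0 0 0 1; 106.5 5.5 113.5 0 0 0 1; 106.5 5.5 113.5 0 0 0 1"

```text
time: 17.85
tcp_pos: [0.4574, 0.357, 0.0416]
orientation: [0.001, 0.694, 0.72, 0.001]
wrist_force: [-3.4, -3.2, 11.3]
grip_width: 0.0382
```

arm_command:
  series: "0 0 0 0 0 0 0.4; 0 0 0 0 0 0 0.4; 0 0 0 0 0 0 0.4; 0 0 -15 0 0 0 0.2; 0 0 -60 0 0 0 0; 0 0 -110 0 0 0 0; 0 0 -110 0 0 0 0; -50 0 -110 0 0 0 0; -50 0 -110 0 0 0 0; -50 0 -110 0 0 0 0"

```text
time: 19.1
tcp_pos: [0.4586, 0.3067, 0.1497]
orientation: [-0.0, 0.694, 0.72, 0.0]
wrist_force: [0.4, -0.3, -0.5]
grip_width: 0.087
```

```bash
python3 - <<'E'
from h import *
im,C,st=snap("wrist","w6.png"); print(st["tcp_pos"],proj(C,(.457,.3575,.044)))
E
python3 p.py .6235 .3405 .11 92
```

```text
[0.4585803  0.30667232 0.14967962] [322.92854265 161.83347266]
t 19.15 tcp [0.4583 0.3074 0.1497] w 0.0869 shift [ 26.9 166.3  39.7] rot [-0.  -0.   0.2]
```

View pics/w6.png

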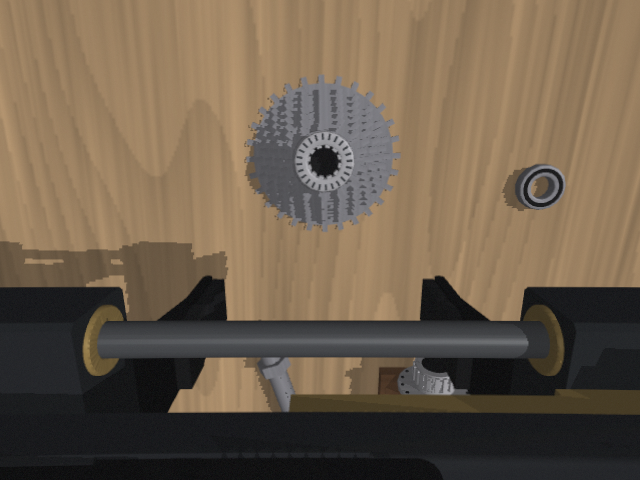

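The lockring sits central at (324,161), as predicted. Next is the bearing, seen at (541,187).

```bash
python3 - <<'E'
from h import *
im=cv2.imread("pics/w6.png"); st=observe(); C=cam("wrist",st)
m=(cv2.cvtColor(im,cv2.COLOR_BGR2HSV)[...,1]<60).astype(np.uint8); m[:,:500]=0; m[260:]=0
c=max(cv2.findContours(m,0,2)[0],key=cv2.contourArea); x,y,w,h=cv2.boundingRect(c); print(x,y,w,h,ray(C,(x+(w-1)/2,y+(h-1)/2),.006))
E
```

```text
515 164 51 46 [0.62465398 0.34207687 0.006     ]
```

arm_command:
  series: "10 50 10 0 0 0 0.3; 20 100 20 0 0 0 0.3; 27 150 30 0 0 0 0.3; 27 166 50 0 0 0 0.3; 27 166 100 0 0 0 0.3; 27 166 110 0 0 0 0.3; 27 166 110 0 0 0 0.3; 27 166 110 0 0 0 0.3; 27 166 110 0 0 0 0.3; 27 166 110 0 0 0 0.3"

```text
time: 20.4
tcp_pos: [0.6239, 0.3401, 0.0408]
orientation: [0.0, 0.694, 0.72, 0.001]
wrist_force: [-0.1, 0.4, 0.8]
grip_width: 0.0616
```

```bash
python3 p.py .6235 .3405 .003 92
```

```text
t 20.4 tcp [0.6239 0.3401 0.0408] w 0.0616 shift [ 0.4 -0.5 37.8] rot [ 0.1 -0.   0.1]
```

arm_command:
  series: "1 0 25 0 0 0 0.3; 1 0 37 0 0 0 0.3; 1 0 37 0 0 0 0.3; 1 0 37 0 0 0 1; 1 0 37 0 0 0 1; 1 0 37 0 0 0 1; 1 0 37 0 0 0 1; 1 0 37 0 0 0 1; 1 0 37 0 0 0 1; 1 0 37 0 0 0 1"

```text
time: 21.65
tcp_pos: [0.6234, 0.341, 0.0027]
orientation: [-0.0, 0.694, 0.72, 0.0]
wrist_force: [-0.3, 0.3, -1.3]
grip_width: 0.034
```

```bash
python3 p.py .5561 .0736 .004 92
```

```text
t 21.65 tcp [0.6234 0.341  0.0027] w 0.034 shift [-264.7  -77.3   -1.3] rot [ 0.  -0.   0.1]
```

arm_command:
  series: "0 0 -50 0 0 0 1; 0 0 -110 0 0 0 1; -55 -16 -120 0 0 0 1; -110 -32 -120 0 0 0 1; -165 -48 -120 0 0 0 1; -220 -64 -120 0 0 0 1; -265 -77 -120 0 0 0 1; -265 -77 -120 0 0 0 1; -265 -77 -120 0 0 0 1; -265 -77 -120 0 0 0 1"

```text
time: 22.9
tcp_pos: [0.5565, 0.0751, 0.1228]
orientation: [-0.0, 0.693, 0.721, 0.0]
wrist_force: [-0.2, -0.8, -0.8]
grip_width: 0.0339
```

```bash
python3 p.py .5561 .0736 .0035 92; python3 -c "
from h import *
im,C,st=snap('wrist','w7.png')
print(proj(C,(.5546,.111,.036)))"
```

```text
t 22.9 tcp [0.5565 0.0751 0.1228] w 0.0339 shift [ -1.6  -0.5 119.3] rot [ 0.  -0.   0.3]
[321.70379953 188.47499113]
```

View pics/w7.png

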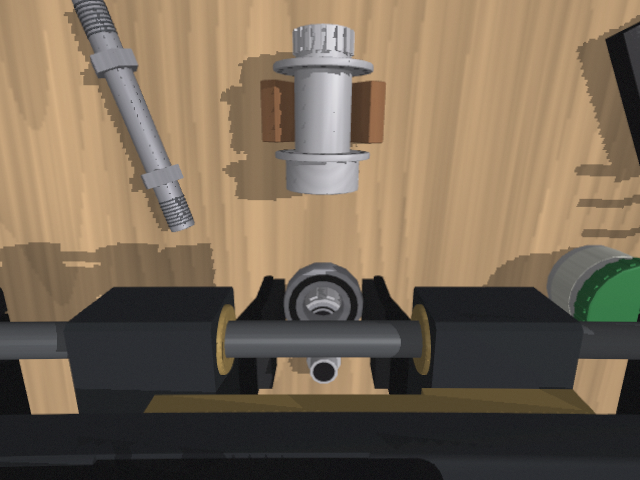

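The hub end is at (322,190), with the freehub and end cap standing in line behind the held bearing. I'll lower it.

arm_command:
  series: "0 0 40 0 0 0 1; 0 0 80 0 0 0 1; 0 0 105 0 0 0 1; 0 0 115 0 0 0 1; 0 0 119.5 0 0 0 1; 0 0 119.5 0 0 0 1; 0 0 119.5 0 0 0 1; 0 0 119.5 0 0 0 0.4; 0 0 119.5 0 0 0 0.4; 0 0 119.5 0 0 0 0.4"

```text
time: 24.2
tcp_pos: [0.5565, 0.0732, 0.0033]
orientation: [0.0, 0.694, 0.72, 0.0]
wrist_force: [0.0, 0.3, 0.8]
grip_width: 0.0504
```

arm_command:
  series: "0 0 -20 0 0 0 0.3; 0 0 -70 0 0 0 0.3; 0 0 -120 0 0 0 0.3; 0 0 -120 0 0 0 0.3; 0 0 -120 0 0 0 0.3; 0 0 -120 0 0 0 0.3; 0 0 -120 0 0 0 0.3; 0 0 -120 0 0 0 0.3; 0 0 -120 0 0 0 0.3; 0 0 -120 0 0 0 0.3"

```text
time: 25.45
tcp_pos: [0.5564, 0.0733, 0.1231]
orientation: [-0.0, 0.694, 0.72, -0.0]
wrist_force: [0.4, -0.3, 0.1]
grip_width: 0.0607
```

```bash
python3 - <<'E'
from h import *
from m import blob
im,C,st=snap("top","top1.png"); ims,D,_=snap("side","side1.png")
b=blob(ims,(358,335),50); pts=b[:,0].astype(float)
P=np.array([ray(D,p,.012)[:2] for p in pts])
r=cv2.minAreaRect((P*1000).astype(np.float32)); print("side axle",r)
b=blob(im,(247,325),50); P=np.array([ray(C,p,.012)[:2] for p in b[:,0].astype(float)])
r=cv2.minAreaRect((P*1000).astype(np.float32)); print("top axle",r)
bx=cv2.boxPoints(r);e=(bx[1]-bx[0],bx[2]-bx[1]);e=max(e,key=np.linalg.norm);print("az",np.degrees(np.arctan2(e[1],e[0])))
E
python3 p.py .431 .1475 .11 92
```

```text
side axle ((433.5076599121094, 145.10455322265625), (27.50389862060547, 159.62083435058594), 19.42961883544922)
top axle ((427.69232177734375, 154.57012939453125), (27.244855880737305, 132.3689727783203), 19.214527130126953)
az -70.78548
t 25.55 tcp [0.5564 0.0733 0.1231] w 0.061 shift [  78.9 -122.5   13.2] rot [ 0.  -0.   0.1]
```

arm_command:
  series: "25 -40 0 0 0 -6 0.3; 50 -80 0 0 0 -12 0.3; 72 -124 5 0 0 -17 0.3; 72 -124 13 0 0 -17 0.3; 72 -124 13 0 0 -17 0.3; 72 -124 13 0 0 -17 0.3; 72 -124 13 0 0 -17 0.3; 72 -124 13 0 0 -17 0.3; 72 -124 13 0 0 -17 0.3; 72 -124 13 0 0 -17 0.3"

```text
time: 26.8
tcp_pos: [0.4298, 0.1406, 0.1102]
orientation: [-0.0, 0.58, 0.815, 0.0]
wrist_force: [-0.3, -0.7, -0.5]
grip_width: 0.0608
```

```bash
python3 - <<'E'
from h import *
im,C,st=snap("wrist","w8.png"); d=np.array([np.cos(np.radians(109.2)),np.sin(np.radians(109.2))])
c=np.array([.4325,.146])
for s in (-.075,0,.075): print(proj(C,(*(c+s*d),.012)))
E
python3 p.py .4325 .146 .004 109.2
```

```text
[328.47462276 330.75990707]
[328.77624077 231.99177681]
[329.15141526 116.94790663]
t 26.85 tcp [0.4298 0.1406 0.1102] w 0.0609 shift [  4.2   4.3 106.2] rot [-0.  -0.  -0.1]
```

View pics/w8.png

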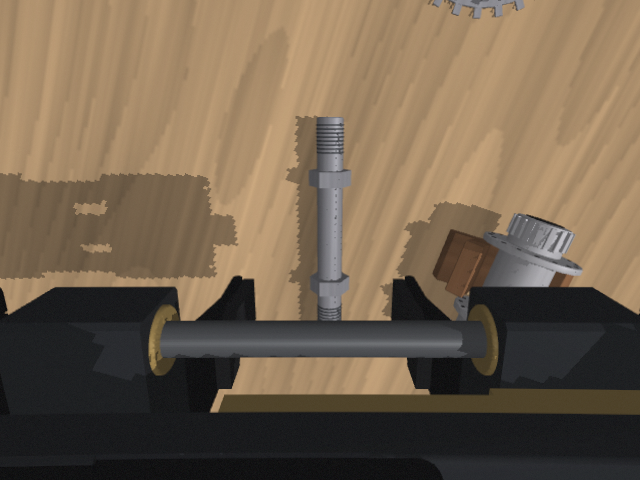

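The axle runs from (330,117), its shoulders are at rows 178 and 284, and its middle (330,231) is as predicted. I'll grip it.

arm_command:
  series: "4 4.5 40 0 0 0 0.3; 4 4.5 85 0 0 0 0.3; 4 4.5 102 0 0 0 0.3; 4 4.5 106 0 0 0 0.4; 4 4.5 106 0 0 0 1; 4 4.5 106 0 0 0 1; 4 4.5 106 0 0 0 1; 4 4.5 106 0 0 0 1; 4 4.5 106 0 0 0 1; 4 4.5 106 0 0 0 1"

```text
time: 28.1
tcp_pos: [0.4329, 0.1458, 0.0044]
orientation: [0.0, 0.58, 0.815, 0.0]
wrist_force: [-0.5, -2.8, 5.9]
grip_width: 0.0159
```

arm_command:
  series: "0 0 0 0 0 0 1; 0 0 0 0 0 0 1; 0 0 -50 0 0 0 1; 0 0 -100 0 0 0 1; 0 0 -130 0 0 0 1; 0 0 -130 0 0 6 1; 0 0 -130 0 0 12 1; 0 0 -130 0 0 17 1; 0 0 -130 0 0 17 1; 0 0 -130 0 0 17 1"

```text
time: 29.35
tcp_pos: [0.4325, 0.1458, 0.134]
orientation: [-0.0, 0.693, 0.721, -0.0]
wrist_force: [0.5, -0.1, -1.9]
grip_width: 0.016
```

```bash
python3 p.py .638 .156 .0045 92.2
```

```text
t 29.35 tcp [0.4325 0.1458 0.134 ] w 0.016 shift [  2.  205.8 129.4] rot [-0.  -0.   0.1]
```

arm_command:
  series: "0 50 0 0 0 0 1; 1 100 0 0 0 0 1; 2 150 0 0 0 0 1; 2 206 0 0 0 0 1; 2 206 0 0 0 0 1; 2 206 40 0 0 0 1; 2 206 80 0 0 0 1; 2 206 100 0 0 0 1; 2 206 100 0 0 0 1; 2 206 100 0 0 0 1"

```text
time: 30.6
tcp_pos: [0.6393, 0.1561, 0.0359]
orientation: [0.0, 0.694, 0.72, 0.001]
wrist_force: [0.9, 0.5, -1.8]
grip_width: 0.0154
```

```bash
python3 p.py .638 .156 .0045 92.2
```

```text
t 30.6 tcp [0.6393 0.1561 0.0359] w 0.0154 shift [-0.  -1.4 31.4] rot [ 0.1 -0.  -0. ]
```

arm_command:
  series: "0 0 15 0 0 0 1; 0 0 25 0 0 0 1; 0 0 30 0 0 0 1; 0 0 30 0 0 0 1; 0 0 30 0 0 0 1; 0 0 30 0 0 0 0.65; 0 0 30 0 0 0 0.65; 0 0 30 0 0 0 0.65; 0 0 0 0 0 0 0.65; 0 0 -50 0 0 0 0.65"

```text
time: 31.85
tcp_pos: [0.6374, 0.155, 0.0833]
orientation: [-0.001, 0.694, 0.72, -0.001]
wrist_force: [0.4, -0.6, -0.5]
grip_width: 0.0306
```

arm_command:
  series: "0 0 -60 0 0 0 0.6; 0 0 -110 0 0 0 0.6; -60 -20 -140 0 0 0 0.6; -120 -40 -140 0 0 0 0.6; -180 -60 -140 0 0 0 0.6; -240 -80 -140 0 0 0 0.6; -300 -100 -140 0 0 0 0.6; -360 -110 -140 0 0 0 0.6; -420 -110 -140 0 0 0 0.6; -440 -110 -140 0 0 0 0.6"

```text
time: 33.1
tcp_pos: [0.5437, -0.2932, 0.2236]
orientation: [0.0, 0.696, 0.718, -0.001]
wrist_force: [0.0, 0.6, 0.3]
grip_width: 0.0349
```

```bash
python3 - <<'E'
from h import *
im,C,st=snap("top","top2.png"); ims,D,_=snap("side","side2.png"); print(st["tcp_pos"],st["time"])
h=np.array([.553,.153]); d=np.array([.0386,-.9993]); n=np.array([.9993,.0386])
from m import blob
def rep(nm,w,z,r=18):
    for I,K in((im,C),(ims,D)):
        u=proj(K,(*w,z)); b=blob(I,tuple(int(round(t)) for t in u),r); x,y,ww,hh=cv2.boundingRect(b)
        p=ray(K,(x+(ww-1)/2,y+(hh-1)/2),z)[:2]; print(nm,(x,y,ww,hh),"world",p.round(4),"hub",((p-h)@d).round(4),((p-h)@n).round(4))
rep("bearing",h+.0795*d,.005); rep("freehub",h+.1345*d,.02,19); rep("endcap",h+.186*d,.01,14); rep("axle",h+.085*n,.012,42); rep("lockring/cassette",(.457,.3575),.015,45)
a=cv2.resize(im[140:370,80:400],(640,460),interpolation=cv2.INTER_CUBIC); cv2.imwrite("pics/ct.png",a)
b=cv2.resize(ims[190:470,190:470],(560,560),interpolation=cv2.INTER_CUBIC); cv2.imwrite("pics/cs.png",b)
E
```

```text
[ 0.5436763  -0.2932005   0.22356666] 33.1
bearing (275, 253, 17, 18) world [0.555  0.0728] hub 0.0802 -0.0011
bearing (302, 278, 27, 26) world [0.5585 0.0905] hub 0.0627 0.0031
freehub (301, 249, 18, 20) world [0.5571 0.0194] hub 0.1336 -0.0011
freehub (324, 245, 26, 31) world [0.5558 0.0063] hub 0.1467 -0.0028
endcap (329, 251, 15, 15) world [ 0.5584 -0.0334] hub 0.1865 -0.0018
endcap (330, 244, 20, 21) world [ 0.5632 -0.0208] hub 0.1741 0.0035
axle (204, 215, 76, 16) world [0.6357 0.1548] hub 0.0014 0.0827
axle (280, 280, 27, 46) world [0.5771 0.1445] hub 0.0094 0.0238
lockring/cassette (109, 286, 61, 61) world [0.4537 0.3526] hub -0.2033 -0.0915
lockring/cassette (252, 387, 69, 63) world [0.4526 0.3648] hub -0.2155 -0.0922
```

View pics/ct.png

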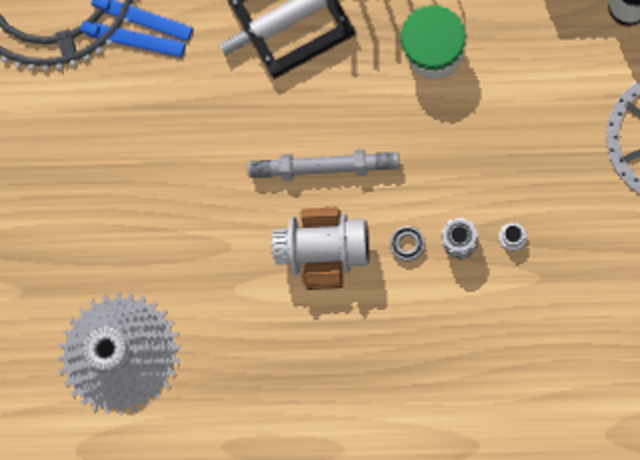

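View pics/cs.png

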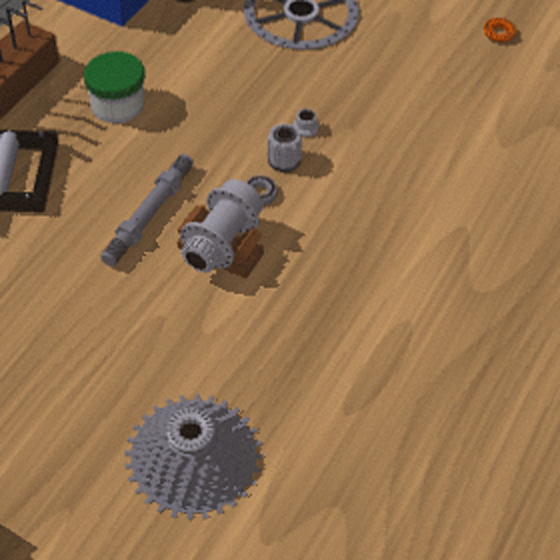

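Everything looks in place. Last I'll check the lockring's seating height by triangulating its hole in the two views.

```bash
python3 - <<'E'
from h import *
T=cv2.imread("pics/top2.png");S=cv2.imread("pics/side2.png");C=cam("top");D=cam("side")
def hole(im,u,r=9):
    k=4; x0,y0=int(u[0])-16,int(u[1])-16
    p=cv2.resize(im[y0:y0+33,x0:x0+33].max(2),None,fx=k,fy=k,interpolation=cv2.INTER_CUBIC)
    m=(p<85).astype(np.uint8); c=max(cv2.findContours(m,0,2)[0],key=cv2.contourArea); x,y,w,h=cv2.boundingRect(c)
    pale=((p>165)).astype(np.uint8); yy,xx=np.nonzero(pale); 
    return ((x+(w-1)/2+.5)/k-.5+x0,(y+(h-1)/2+.5)/k-.5+y0),(w/k,h/k),((np.percentile(xx,2)+np.percentile(xx,98))/2/k+x0-.4,(np.percentile(yy,2)+np.percentile(yy,98))/2/k+y0-.4)
a=hole(T,proj(C,(.457,.3575,.044)));b=hole(S,proj(D,(.457,.3575,.044)));print(a,b)
for z in(.038,.040,.044,.048): print(z,[ray(K,p,z)[:2].round(4) for K,p in((C,a[0]),(D,b[0]),(C,a[2]),(D,b[2]))])
for n,K in(("top",C),("side",D)):
    A=cv2.imread(f"pics/{n}0.png");B=cv2.imread(f"pics/{n}2.png"); d=cv2.absdiff(A,B).max(2)
    for nm,p,r in (("tub",(.75,.04,.03),25),("rotor",(.64,-.2,.003),35),("cassette",(.457,.355,.01),35)):
        u=proj(K,p).astype(int); print(n,nm,u,(d[u[1]-r:u[1]+r,u[0]-r:u[0]+r]>40).sum())
E
```

```text
((132.125, 313.75), (9.75, 9.5), (np.float64(129.975), np.float64(311.975))) ((291.375, 407.5), (20.25, 28.0), (np.float64(280.66), np.float64(399.85)))
0.038 [array([0.4564, 0.359 ]), array([0.4482, 0.3533]), array([0.4599, 0.3631]), array([0.4713, 0.3504])]
0.04 [array([0.4562, 0.3583]), array([0.4475, 0.3542]), array([0.4597, 0.3625]), array([0.4706, 0.3513])]
0.044 [array([0.4559, 0.3571]), array([0.4463, 0.356 ]), array([0.4593, 0.3613]), array([0.4692, 0.353 ])]
0.048 [array([0.4555, 0.3559]), array([0.445 , 0.3577]), array([0.459 , 0.3601]), array([0.4679, 0.3548])]
top tub [297 164] 0
top rotor [416 216] 0
top cassette [138 314] 238
side tub [251 233] 0
side rotor [347 197] 0
side cassette [287 413] 295
```

```bash
python3 - <<'E'
from h import *
S=cv2.imread("pics/side2.png");T=cv2.imread("pics/top2.png");W=cv2.imread("pics/w6.png");D=cam("side");C=cam("top")
for z in(.038,.044,.048): print(z,proj(D,(.4565,.3573,z)).round(1),proj(C,(.4565,.3573,z)).round(1))
a=cv2.resize(S[380:430,260:310],(400,400),interpolation=cv2.INTER_CUBIC);b=cv2.resize(W[110:210,275:375],(400,400),interpolation=cv2.INTER_CUBIC)
cv2.imwrite("pics/lr.png",np.hstack([a,b]))
E
```

```text
0.038 [285.9 407. ] [133.  313.7]
0.044 [285.7 405.3] [132.1 313.4]
0.048 [285.6 404.1] [131.4 313.2]
```

View pics/lr.png

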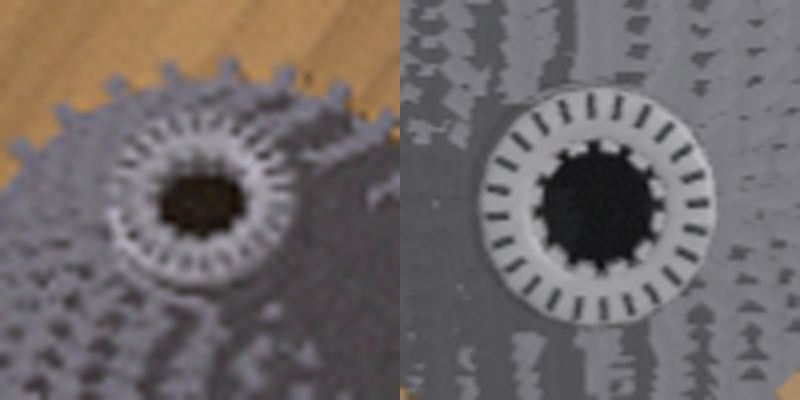

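The lockring is round, level and flush in both views. Its centre in the side view is about (285,405), which matches the seated height.

```bash
python3 -c "
from h import *
s=observe(); print(s['time'],s['wrist_force'],abs(s['qvel']).max()); print(finish_job())"
```

```text
33.2 [-0.7314761  -0.60420158 -0.17737683] 0.05887453597678109
the job is handed in; nothing more can be done
None
```

I set all five parts out as the task describes and handed the job in at about 33 s of the 109 s allowed; no verdict was reported.

| Part | Position in the hub frame (top camera) | Allowed |
|---|---|---|
| Bearing | x = 80 mm, y = -1 mm | x 67.5 to 91.5, y ±12 |
| Freehub | x = 134 mm, y = -1 mm (53 mm from bearing) | y ±14, spacing 43 to 67 |
| End cap | x = 186 mm, y = -2 mm (53 mm from freehub) | y ±15, spacing 39.5 to 63.5 |
| Axle | 83 mm beyond the axle line, mid within 2 mm, parallel by eye | 58 to 98, mid ±20 |

- **Lockring:** it looks level and flush, within about 1 mm of the cassette centre. Its height in the side view fits the seated position. The wrist force reached 11 N while I was seating it, and it stopped about 2 mm above the commanded height before release.
- **Left in place:** the grease tub and rotor showed no change in either fixed camera, and the cassette outline did not move. I did not check the spanner by measurement, but the arm worked clear of it.

**Checks that disagreed or failed:** from the side camera, my automatic row and axle positions did not match the top camera. They were thrown off because the hub and neighbouring parts overlap in that view, so I set those numbers aside. The automatic triangulation of the lockring hole failed the same way, so I judged its seating height by eye from the close crops.

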